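# Fit the collar, drop the kickstand and hold the column frame upright

### The job

Ready the hinged column stand: slide the blue collar over the bare post until it sits on the post's shoulder and let go of it, then flip the yellow kickstand down past its centre so that it snaps fully down. Then take the black grip bar, bring the leaning frame upright and finish while still holding it there, since it tips back if let go; leave the other things on the bench where they are.

Things in the scene. Friction and masses are not known exactly. Their poses are not given: they have to be found in the camera images.
- stand: White base plate of the column stand, fixed to the bench, 170 x 220 x 12 mm (x, y, z). Origin: centre of its underside, on the bench; z up; the frame leans towards its +x. The hinge line runs along its y axis, 32 mm above the origin.
- frame: Aluminium frame of the stand, turning on the hinge, about 200 mm wide along y and 160 mm tall, with posts, a rung, a clamped steel column, the kickstand and the grip bar. Origin: on the hinge, 32 mm above the stand's origin. Axes: y along the hinge, z up along the posts, x to the leaning side. Its coordinates (mm) are called frame coordinates below.
- lean (a joint): Hinge of the aluminium frame, rad. 0: leaning 0.12 rad to stand +x on its stop (the start; its weight keeps it there); 0.12: upright (plumb); at most 0.30. It falls back to 0 when let go; holding it upright takes about 1 to 3 N at the grip bar. With the kickstand down, its foot meets the base plate at about 0.13.
- grip_bar (a point): Black round bar at the top of the frame, fixed to it: 16 mm thick, 92 mm long, on two 12 mm posts 80 mm apart at its ends. Origin: its centre, at frame (0, 40, 150). Axes as the frame's: y along the bar, z vertical when the frame is upright. A steel column (32 mm thick) is clamped on the leaning side at frame x=45, y=40, its top 104 mm above the hinge.
- post_top (a point): Centre of the top of the bare steel post, at frame (0, -70, 138): 20 mm thick, its top 4 mm tapered to 12 mm, standing 38 mm above the shoulder. It leans with the frame. Axes as the frame's.
- shoulder (a point): Centre of the upper face of the post's round shoulder (38 mm across), at frame (0, -70, 100), on which the collar is to sit. Axes as the frame's.
- collar: Loose blue plastic ring, 46 mm outside, 25 mm bore, 26 mm high, 40 to 85 g, lying flat on the bench. Origin: centre of its underside; z along its bore.
- kickstand (a joint): Yellow kickstand at the frame's +y end, rad. 0: stowed, pointing out along frame +y and 25 degrees upward; grows as it swings down about an axis parallel to frame x; stop at 1.83, fully down, 80 degrees below level. A toggle spring pushes it back to 0 below about 0.9 and snaps it down beyond; about 3 N at the tab moves it. Pivot at frame (-22, 83, 88).
- tab (a point): Centre of the upper face of the flat yellow toe tab near the end of the kickstand (34 mm along frame x, 30 mm along the leg): push here. When the leg points along a line from the pivot, it lies 78 mm out along that line, 9 mm off it (above it when stowed), and 30 mm to frame -x. The leg's rubber foot, 18 mm thick, is 100 mm from the pivot. Axes turn with the leg; the frame's when stowed.
- white_ring: Bystander: loose white ring, 56 mm outside, 40 mm bore, 18 mm high. Origin: centre of its underside.
- black_foot: Bystander: loose black rubber foot ring, 48 mm outside, 12 mm bore, 20 mm high. Origin: centre of its underside.
- amber_bottle: Bystander: amber bottle, 80 mm thick, 170 mm tall. Origin: centre of its underside.
- solvent_bottle: Bystander: clear bottle with a blue cap, 86 mm thick, 190 mm tall. Origin: centre of its underside.
- wrench: Bystander: steel wrench, 160 mm long, lying flat. Origin: near its middle, underside.
- mouse: Bystander: black computer mouse, about 85 x 60 x 34 mm. Origin: under its rear half.
- thermometer: Bystander: flat yellow room thermometer, 200 x 55 x 17 mm, lying flat. Origin: centre of its underside.
There are look-alikes about, which are no part of the job. Of the things that look like the collar, the smallest one is meant.

How it is judged:
By the outcome, as a careful person would: the job done as asked, in the order asked, and still so for the second after the job is handed in, while the arm keeps its last pose, push and grip.
It also fails if it takes over 67 s, if anything falls off the work surface, if the arm or the gripper's body presses on something with over 40 N, if the wrist force passes 120 N, or if a joint passes its speed limit or range.

### The arm

A 6-joint arm with a two-finger parallel gripper is mounted at the origin on the work surface. World frame = base frame: x ahead of the robot, y to its left, z up, the work surface at z = 0. Lengths are in m, angles in rad, forces in N, time in s.
With the tool pointing down it reaches from about 0.3 to 0.875 m from the base axis. Payload 6.4 kg.
Tool frame: the origin (TCP) lies between the finger pads, 19 mm behind the fingertips; this is the grasp point; z points along the fingers, y is the direction in which the jaws open and shut (so a half turn about z gives the same grasp; the last joint's range is limited). The gripper opens to 85 mm and grips with 20 to 120 N. Pads are 22 mm wide; open, the fingers measure 114 mm over their backs; the gripper's body (76 mm by 85 mm) begins 54 mm behind the grasp point. The pads swing forward as they close: fully open they stand 13 mm farther back than shut.
Start: joints at [0.912, 0.181, 1.607, -0, 1.354, -0.206], TCP at [0.252, 0.517, 0.25] pointing down, gripper open.
Joint ranges: [-2.99, 2.99], [-0.89, 2.07], [0.3, 2.58], [-1.14, 4.28], [0, 2.63], [-3.12, 3.12]. Speed limits (rad/s): [2.57, 2.57, 3.01, 3.14, 3.14, 3.14].

### API

Orientations are given as a unit quaternion [w, x, y, z].
In Python, from bench import ctrl gives the robot as it stands. The module is installed in compiled form; this text tells all that it offers.
- The arm moves only by the tool drive_tool, never from a script. Its argument "deltas" is a list of rows, each an object with "slide": the shift along the tool's x, y, z as a fraction of full scale, a list of three; "delta_rot": the turn, a rotation vector about the tool's x, y, z as a fraction of full scale, a list of three; "hand": the opening, from 0 (shut) to 1 (fully open). In form: [{"slide": [tx, ty, tz], "delta_rot": [wx, wy, wz], "hand": hand}, ...]. A call has exactly 5 rows; each row shifts and turns the commanded pose from where the row before left it, along the tool's axes as they then stand; what a row does not reach is not made up. Full scale, the value 1, is 50 mm for a shift and 180 degrees for a turn. A row lasts 1/8 s, in which the tool goes at most 62.5 mm and 10.7 degrees, less where a joint would pass 70% of its speed; a pose out of reach is approached as far as the arm can. A call with a number of a shift or a turn outside -1 to 1 is refused whole. A call with a gripper value outside its range is refused whole. The fingers move at their own pace and stop on an object; the grip force is fixed at half the most. Time passes only in rows, so rows that do not move let the fingers close, or fill a call up. It gives the time, the measured TCP pose, the force and the opening at its end, in the units of the state.
- ctrl.get_obs(): the state, without advancing time (a new reading comes with each control period).
- ctrl.camera(name): name is "scene" or "top"; returns a dict with "frame" (420x560x3 uint8, red, green, blue), "mtx" (3x3 intrinsics, pixels), "dist" ([k1, k2, p1, p2, k3] as OpenCV has them; the pictures are not rectified), "R" (3x3) and "t" (3): a world point X has camera coordinates R X + t. Camera axes: x right, y down, z forward; pixel columns grow to the right and rows downward; lengths in m; the calibration is good to about 2 mm. A picture is of the moment at which its call begins. There is no depth.
- ctrl.hand_in(): hands the job in, once; it reports no verdict.
The state is a dict: "time_s": time; "q": joint angles; "dq": joint speeds; "joint_efforts": joint torques, N m; "eef_pos": TCP position; "eef_rot": TCP orientation; "wrist_force": force on the tool from outside, world axes, zero at the start; "torque": the same for the moment, N m; "opening": opening from 0.0 (shut) to 1.0 (fully open).
Only numpy, scipy, OpenCV 4.12 (cv2) and the standard library are available. Lean on these libraries where they do the work, as an engineer would, in place of code of your own. Each camera call takes 0.05 s, during which the arm holds its last target.

## Working session

There is one attempt and no reset: what is moved stays moved. The work goes in short steps, Python scripts to look and compute and a tool call to move; the robot and the scene stay as the last step left them, time stands still between calls to the robot, and variables do not carry over. Pictures are saved under pics/ and viewed, and the job is handed in when it is done.

Besides the shell and the picture viewer there is one more tool, called in YAML: its name, and indented under it one key for each argument. drive_tool: Moves the arm, as the interface text tells. Its arguments: {"type":"object","properties":{"deltas":{"type":"array","items":{"type":"object","properties":{"slide":{"type":"array","items":{"type":"number"}},"delta_rot":{"type":"array","items":{"type":"number"}},"hand":{"type":"number"}}}}},"required":["deltas"]}

```bash
mkdir -p pics; python3 - <<'E'
from bench import ctrl
import cv2,numpy as np,pickle
d={}
for n in("scene","top"):
    c=ctrl.camera(n); d[n]=c
    cv2.imwrite(f"pics/{n}0.png",cv2.cvtColor(c["frame"],cv2.COLOR_RGB2BGR))
    print(n,c["mtx"].round(1).tolist(),np.round(c["dist"],3),c["R"].round(3).tolist(),c["t"].round(3))
pickle.dump(d,open("c0.pkl","wb"))
print(ctrl.get_obs())
E
```

```text
scene [[466.2, 0.0, 280.2], [0.0, 466.2, 205.4], [0.0, 0.0, 1.0]] [-0.068  0.     0.     0.     0.   ] [[-0.215, 0.977, 0.012], [0.826, 0.188, -0.531], [-0.521, -0.104, -0.847]] [ 0.07  -0.357  1.651]
top [[520.9, 0.0, 280.1], [0.0, 520.9, 207.3], [0.0, 0.0, 1.0]] [-0.162  0.     0.     0.     0.   ] [[0.021, -1.0, -0.008], [-0.995, -0.02, -0.099], [0.098, 0.01, -0.995]] [0.021 0.538 1.635]
{'time_s': 0.1, 'q': array([ 9.11688074e-01,  1.81470029e-01,  1.60794056e+00, -1.05441549e-05,
        1.35383757e+00, -2.06294022e-01]), 'dq': array([-0.00059634, -0.00271817, -0.00149569,  0.0003872 ,  0.00111777,
       -0.00090066]), 'joint_efforts': array([ 1.24843908e-03, -4.45876586e+01, -3.52242279e+01, -1.83482548e-04,
        4.00533216e-03, -3.58458419e-05]), 'eef_pos': array([0.2512356 , 0.5166592 , 0.24915666]), 'eef_rot': array([-3.42424815e-04,  2.24476601e-01,  9.74479128e-01, -7.53624558e-04]), 'wrist_force': array([-0.38733613, -0.09126407,  0.00254374]), 'torque': array([-0.04605234, -0.03617617, -0.02113256]), 'opening': 0.9983529387661505}
```

View pics/scene0.png

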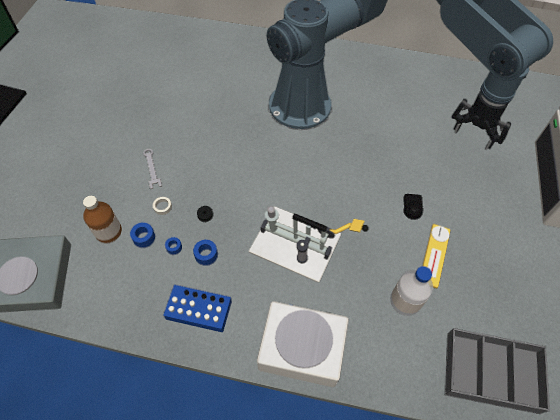

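View pics/top0.png

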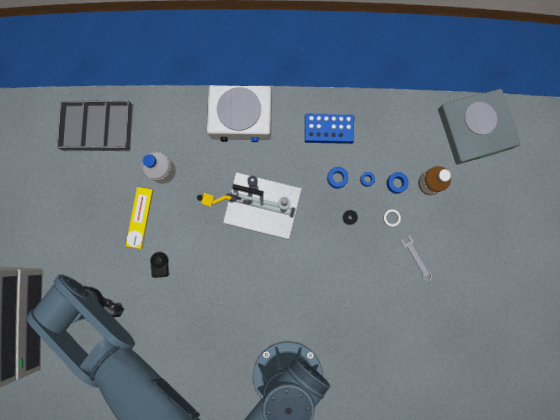

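The scene shows three blue rings: top (338,177), (368,179) and (398,182), which are scene (205,251), (173,245) and (142,234). The black foot is at top (350,217) and the white ring at top (392,218). The smallest blue ring is the one at top (368,179), so I'll check it in a crop, along with the stand.

```bash
cat > h.py <<'E'
import cv2,numpy as np
from scipy.spatial.transform import Rotation as Rn
from bench import ctrl
def cam(n): return ctrl.camera(n)
def proj(c,X):
    X=np.atleast_2d(X).astype(float)
    return cv2.projectPoints(X,cv2.Rodrigues(c["R"])[0],np.array(c["t"],float),c["mtx"],np.array(c["dist"],float))[0][:,0]
def ray(c,uv):
    u=cv2.undistortPoints(np.array([[uv]],float),c["mtx"],np.array(c["dist"],float))[0,0]
    return -c["R"].T@c["t"], c["R"].T@np.array([u[0],u[1],1])
def onz(c,uv,z):
    o,d=ray(c,uv); return o+d*(z-o[2])/d[2]
def crop(c,x0,y0,x1,y1,s,fn):
    im=cv2.resize(c["frame"][y0:y1,x0:x1],None,fx=s,fy=s,interpolation=cv2.INTER_CUBIC)
    cv2.imwrite(fn,cv2.cvtColor(im,cv2.COLOR_RGB2BGR))
E
python3 - <<'E'
from h import *; import pickle
d=pickle.load(open("c0.pkl","rb"))
crop(d["top"],190,160,310,245,6,"pics/t1.png")
crop(d["scene"],240,190,380,290,5,"pics/s1.png")
crop(d["top"],320,155,420,230,6,"pics/t2.png")
c=d["top"];hsv=cv2.cvtColor(c["frame"],cv2.COLOR_RGB2HSV)
for nm in("top","scene"):
    c=d[nm];hsv=cv2.cvtColor(c["frame"],cv2.COLOR_RGB2HSV)
    m=cv2.inRange(hsv,(100,120,60),(125,255,255))
    n,l,s,ce=cv2.connectedComponentsWithStats(m)
    for i in range(1,n):
        if 30<s[i,4]<3000: 
            x,y,w,h=s[i,:4]; b=(x+w/2-.5,y+h/2-.5); print(nm,s[i],ce[i].round(1),b,onz(c,b,.013).round(4))
E
```

```text
top [ 305  114   49   30 1135] [328.8 129.2] (np.float64(329.0), np.float64(128.5)) [ 0.8017 -0.1232  0.013 ]
top [252 137   7   5  32] [254.7 139. ] (np.float64(255.0), np.float64(139.0)) [0.7617 0.1185 0.013 ]
top [143 154  13  13 131] [148.9 160.4] (np.float64(149.0), np.float64(160.0)) [0.6868 0.4666 0.013 ]
top [328 167  20  21 257] [337.5 176.8] (np.float64(337.5), np.float64(177.0)) [ 0.6412 -0.1521  0.013 ]
top [361 172  14  14 123] [367.5 178.5] (np.float64(367.5), np.float64(178.5)) [ 0.6384 -0.2499  0.013 ]
top [387 172  21  21 282] [397.2 182.2] (np.float64(397.0), np.float64(182.0)) [ 0.6291 -0.3468  0.013 ]
scene [66  0 29  4 65] [83.7  0.9] (np.float64(80.0), np.float64(1.5)) [-0.383 -1.036  0.013]
scene [130 223  25  24 420] [142.1 234.5] (np.float64(142.0), np.float64(234.5)) [ 0.6225 -0.3475  0.013 ]
scene [165 237  17  17 193] [172.9 245.2] (np.float64(173.0), np.float64(245.0)) [ 0.6347 -0.2475  0.013 ]
scene [193 240  24  25 422] [204.9 251.8] (np.float64(204.5), np.float64(252.0)) [ 0.6358 -0.1524  0.013 ]
scene [416 267  16  15 190] [423.1 274. ] (np.float64(423.5), np.float64(274.0)) [0.5672 0.4643 0.013 ]
scene [ 164  285   67   47 1707] [197.7 308.5] (np.float64(197.0), np.float64(308.0)) [ 0.7995 -0.1228  0.013 ]
```

View pics/t1.png

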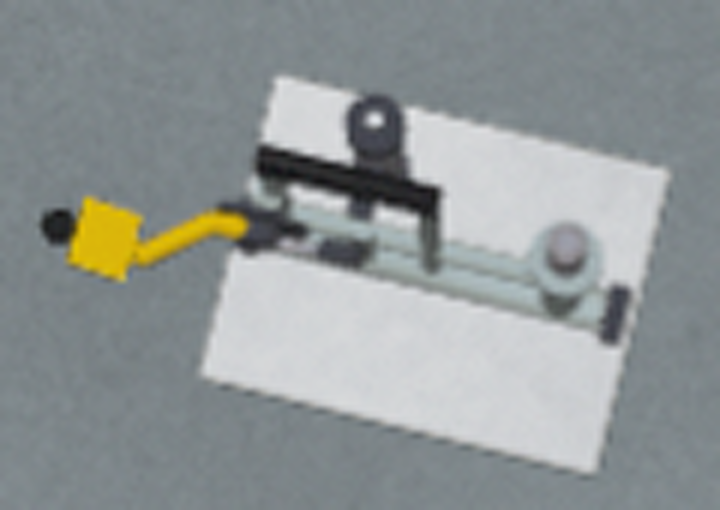

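View pics/s1.png

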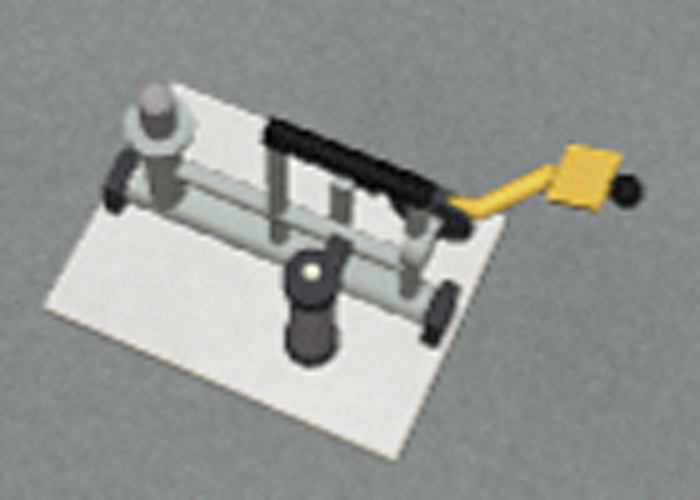

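View pics/t2.png

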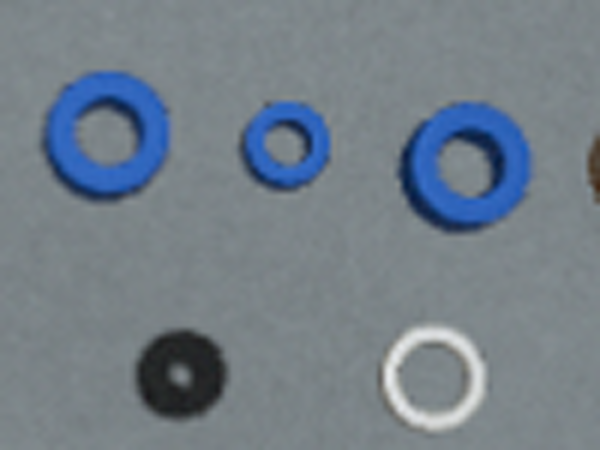

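The crop confirms it. The small ring at top (368,179) is clearly smaller than its two neighbours, so it is the collar. In the scene crop I can see the post top, grip bar, column and tab, so next I'll fit the stand's pose.

```bash
cat >> h.py <<'E'
def frameT(p,lean=0.):
    x,y,yaw=p; S=Rn.from_euler('z',yaw); F=S*Rn.from_euler('y',0.12-lean)
    o=np.array([x,y,0.])
    return S,F,o,o+[0,0,.032]
TAB=np.array([-52,149.9,129.1])/1e3
def fw(p,X,lean=0.):
    S,F,o,h=frameT(p,lean); return F.apply(np.array(X)/1.)+h
E
python3 - <<'E'
from h import *; import pickle
from scipy.optimize import least_squares
d=pickle.load(open("c0.pkl","rb"))
C={'a':(85,110),'b':(85,-110),'c':(-85,-110),'d':(-85,110)}
st=lambda k:np.array([*C[k],12])/1e3
ob=[]
for k,uv in zip('abcd',[(275,75),(668,170),(597,473),(203,378)]): ob.append(("top",'S',st(k),uv))
for k,uv in zip('cba',[(175,82),(45,307),(397,460)]): ob.append(("scene",'S',st(k),uv))
F=lambda *a:np.array(a)/1e3
ob+=[("top",'F',F(45,40,104),(374,121)),("top",'F',F(0,-70,138),(567,244)),("top",'F',TAB,(105,238)),("top",'F',F(0,40,154),(349,177)),
("scene",'F',F(45,40,104),(312,272)),("scene",'F',F(0,-70,138),(157,98)),("scene",'F',TAB,(585,177)),("scene",'F',F(0,40,154),(352,158))]
def pt(p,t,X):
    S,Fr,o,h=frameT(p); return S.apply(X)+o if t=='S' else Fr.apply(X)+h
def uvpx(n,uv):
    s,ox,oy=(6,190,160) if n=="top" else (5,240,190)
    return np.array([(uv[0]+.5)/s-.5+ox,(uv[1]+.5)/s-.5+oy])
f=lambda p:np.concatenate([proj(d[n],pt(p,t,X))[0]-uvpx(n,uv) for n,t,X,uv in ob])
r=least_squares(f,[.55,.07,-.2],loss='soft_l1')
print(r.x); print(f(r.x).reshape(-1,2).round(2).tolist())
p=r.x; np.save("p.npy",p)
for n,X in dict(post=F(0,-70,138),sh=F(0,-70,100),grip=F(0,40,150),tab=TAB,piv=F(-22,83,88)).items(): print(n,fw(p,X).round(4), fw(p,X,.12).round(4))
print("frame y dir",frameT(p)[1].apply([0,1,0]),"z",frameT(p)[1].apply([0,0,1]))
# collar: fit with edge centers: outer top circle z=.026 & bottom
from functools import reduce
q=lambda c,n:None
cx=[]
obs={"top":(367.5,178.5),"scene":(173.0,245.0)}
def g(xy):
    out=[]
    th=np.linspace(0,2*np.pi,90)
    P=np.concatenate([np.c_[xy[0]+.023*np.cos(th),xy[1]+.023*np.sin(th),0*th+z] for z in(0,.026)])
    for n,uv in obs.items():
        v=proj(d[n],P); out.append((v.max(0)+v.min(0))/2-uv)
    return np.concatenate(out)
r=least_squares(g,[.635,-.25]); print(r.x,r.fun)
E
```

```text
[ 0.5452744   0.09228999 -0.22055593]
[[-0.5, -0.39], [-0.14, -0.29], [-0.79, 0.36], [-1.54, -0.17], [-1.25, -0.78], [-0.9, -0.24], [-0.13, -0.12], [-0.53, -0.27], [-0.44, -0.6], [-0.42, 0.14], [-0.82, 0.35], [-0.1, -0.05], [-0.58, -0.66], [-0.52, -0.43], [-0.86, 0.49]]
post [0.5461 0.0204 0.169 ] [0.53  0.024 0.17 ]
sh [0.5416 0.0214 0.1313] [0.53  0.024 0.132]
grip [0.5715 0.1274 0.1809] [0.554  0.1313 0.182 ]
tab [0.5428 0.2465 0.1664] [0.5273 0.2499 0.1611]
piv [0.5524 0.1758 0.122 ] [0.542  0.1781 0.12  ]
frame y dir [ 2.18772125e-01  9.75775977e-01 -1.73472348e-18] z [ 0.1168123  -0.02618969  0.99280864]
[ 0.63624477 -0.24826392] [-0.45105667  0.60304242 -0.49487282  0.41917655]
```

```bash
cat >> h.py <<'E'
def tgtR(yaw,tilt=0.):
    # tool y along stand x (yaw), z along -frame z
    S=Rn.from_euler('z',yaw)*Rn.from_euler('y',tilt)
    return S*Rn.from_matrix(np.array([[0,1,0],[1,0,0],[0,0,-1.]]))
def plan(pos,R,n,start=None):
    o=ctrl.get_obs(); p0=np.array(o["eef_pos"]); q=o["eef_rot"]; R0=Rn.from_quat([q[1],q[2],q[3],q[0]])
    if start is not None: p0,R0=start
    rv=(R0.inv()*R).as_rotvec()
    print("t",round(o["time_s"],2),"rot deg total",np.degrees(np.linalg.norm(rv)).round(1),"dist mm",(1e3*np.linalg.norm(pos-p0)).round(1))
    # rotation first spread over n rows, slide straight line
    for i in range(n):
        Ri=R0*Rn.from_rotvec(rv*i/n); s=Ri.inv().apply((pos-p0)/n)/.05
        print("slide",s.round(3).tolist(),"rot",(rv/n/np.pi).round(4).tolist())
E
python3 - <<'E'
from h import *
p=np.load("p.npy"); print(p)
plan(np.array([.636,-.248,.25]),tgtR(p[2]),20)
E
```

```text
[ 0.5452744   0.09228999 -0.22055593]
t 0.1 rot deg total 76.7 dist mm 856.0
slide [-0.681, -0.519, -0.0] rot [-0.0, 0.0, 0.0213]
slide [-0.714, -0.473, -0.0] rot [-0.0, 0.0, 0.0213]
slide [-0.744, -0.424, -0.0] rot [-0.0, 0.0, 0.0213]
slide [-0.77, -0.373, -0.0] rot [-0.0, 0.0, 0.0213]
slide [-0.794, -0.321, -0.0] rot [-0.0, 0.0, 0.0213]
slide [-0.813, -0.267, -0.001] rot [-0.0, 0.0, 0.0213]
slide [-0.829, -0.212, -0.001] rot [-0.0, 0.0, 0.0213]
slide [-0.842, -0.156, -0.001] rot [-0.0, 0.0, 0.0213]
slide [-0.85, -0.099, -0.001] rot [-0.0, 0.0, 0.0213]
slide [-0.855, -0.042, -0.001] rot [-0.0, 0.0, 0.0213]
slide [-0.856, 0.015, -0.001] rot [-0.0, 0.0, 0.0213]
slide [-0.853, 0.072, -0.001] rot [-0.0, 0.0, 0.0213]
slide [-0.846, 0.129, -0.001] rot [-0.0, 0.0, 0.0213]
slide [-0.836, 0.185, -0.001] rot [-0.0, 0.0, 0.0213]
slide [-0.821, 0.241, -0.001] rot [-0.0, 0.0, 0.0213]
slide [-0.803, 0.295, -0.001] rot [-0.0, 0.0, 0.0213]
slide [-0.782, 0.348, -0.001] rot [-0.0, 0.0, 0.0213]
slide [-0.757, 0.4, -0.001] rot [-0.0, 0.0, 0.0213]
slide [-0.728, 0.45, -0.001] rot [-0.0, 0.0, 0.0213]
slide [-0.697, 0.497, -0.001] rot [-0.0, 0.0, 0.0213]
```

drive_tool:
  deltas:
    - {"slide": [-0.68, -0.52, 0], "delta_rot": [0, 0, 0.0213], "hand": 1}
    - {"slide": [-0.71, -0.47, 0], "delta_rot": [0, 0, 0.0213], "hand": 1}
    - {"slide": [-0.74, -0.42, 0], "delta_rot": [0, 0, 0.0213], "hand": 1}
    - {"slide": [-0.77, -0.37, 0], "delta_rot": [0, 0, 0.0213], "hand": 1}
    - {"slide": [-0.79, -0.32, 0], "delta_rot": [0, 0, 0.0213], "hand": 1}

```text
time_s: 0.72
eef_pos: [0.3477, 0.3253, 0.2497]
eef_rot: [-0.0, 0.385, 0.923, -0.0]
wrist_force: [-0.1, 0.6, -0.2]
opening: 1.002
```

drive_tool:
  deltas:
    - {"slide": [-0.81, -0.27, 0], "delta_rot": [0, 0, 0.0213], "hand": 1}
    - {"slide": [-0.83, -0.21, 0], "delta_rot": [0, 0, 0.0213], "hand": 1}
    - {"slide": [-0.84, -0.16, 0], "delta_rot": [0, 0, 0.0213], "hand": 1}
    - {"slide": [-0.85, -0.1, 0], "delta_rot": [0, 0, 0.0213], "hand": 1}
    - {"slide": [-0.855, -0.04, 0], "delta_rot": [0, 0, 0.0213], "hand": 1}

```text
time_s: 1.35
eef_pos: [0.4437, 0.1342, 0.2497]
eef_rot: [-0.0, 0.533, 0.846, -0.0]
wrist_force: [0.6, 0.8, -0.0]
opening: 0.999
```

drive_tool:
  deltas:
    - {"slide": [-0.855, 0.015, 0], "delta_rot": [0, 0, 0.0213], "hand": 1}
    - {"slide": [-0.85, 0.07, 0], "delta_rot": [0, 0, 0.0213], "hand": 1}
    - {"slide": [-0.845, 0.13, 0], "delta_rot": [0, 0, 0.0213], "hand": 1}
    - {"slide": [-0.835, 0.185, 0], "delta_rot": [0, 0, 0.0213], "hand": 1}
    - {"slide": [-0.82, 0.24, 0], "delta_rot": [0, 0, 0.0213], "hand": 1}

```text
time_s: 1.98
eef_pos: [0.5397, -0.0566, 0.2496]
eef_rot: [-0.0, 0.666, 0.746, -0.0]
wrist_force: [0.4, -0.5, -0.6]
opening: 1.003
```

drive_tool:
  deltas:
    - {"slide": [-0.8, 0.295, 0], "delta_rot": [0, 0, 0.0213], "hand": 1}
    - {"slide": [-0.78, 0.35, 0], "delta_rot": [0, 0, 0.0213], "hand": 1}
    - {"slide": [-0.757, 0.4, 0], "delta_rot": [0, 0, 0.0213], "hand": 1}
    - {"slide": [-0.73, 0.45, 0], "delta_rot": [0, 0, 0.0213], "hand": 1}
    - {"slide": [-0.7, 0.5, 0], "delta_rot": [0, 0, 0.0213], "hand": 0.85}

```text
time_s: 2.6
eef_pos: [0.6362, -0.2476, 0.2493]
eef_rot: [-0.001, 0.781, 0.624, -0.0]
wrist_force: [-0.2, 0.4, 0.6]
opening: 0.854
```

```bash
python3 - <<'E'
from h import *
p=np.load("p.npy")
plan(np.array([.636,-.248,.10]),tgtR(p[2]),4)
for n in("scene","top"):
    c=cam(n); cc=proj(c,[.636,-.248,.013])[0].astype(int)
    crop(c,cc[0]-60,cc[1]-60,cc[0]+60,cc[1]+40,5,f"pics/{n}2.png")
E
```

```text
t 2.6 rot deg total 0.1 dist mm 149.3
slide [-0.003, 0.0, 0.746] rot [-0.0001, -0.0, -0.0002]
slide [-0.002, 0.0, 0.746] rot [-0.0001, -0.0, -0.0002]
slide [-0.002, 0.0, 0.746] rot [-0.0001, -0.0, -0.0002]
slide [-0.002, -0.0, 0.746] rot [-0.0001, -0.0, -0.0002]
```

drive_tool:
  deltas:
    - {"slide": [0, 0, 0.75], "delta_rot": [0, 0, 0], "hand": 0.85}
    - {"slide": [0, 0, 0.75], "delta_rot": [0, 0, 0], "hand": 0.85}
    - {"slide": [0, 0, 0.75], "delta_rot": [0, 0, 0], "hand": 0.85}
    - {"slide": [0, 0, 0.75], "delta_rot": [0, 0, 0], "hand": 0.85}
    - {"slide": [0, 0, 0.5], "delta_rot": [0, 0, 0], "hand": 0.85}

```text
time_s: 3.32
eef_pos: [0.6344, -0.2449, 0.0723]
eef_rot: [-0.002, 0.78, 0.625, -0.001]
wrist_force: [-0.1, -0.5, 0.4]
opening: 0.854
```

```bash
python3 - <<'E'
from h import *
ims=[]
for n in("scene","top"):
    c=cam(n); cc=proj(c,[.636,-.248,.013])[0].astype(int)
    crop(c,cc[0]-40,cc[1]-45,cc[0]+40,cc[1]+25,5,f"pics/{n}3.png"); ims.append(cv2.imread(f"pics/{n}3.png"))
cv2.imwrite("pics/g3.png",np.hstack(ims))
print(ctrl.get_obs()["eef_pos"])
E
```

```text
[ 0.63304267 -0.24418541  0.0706922 ]
```

View pics/g3.png

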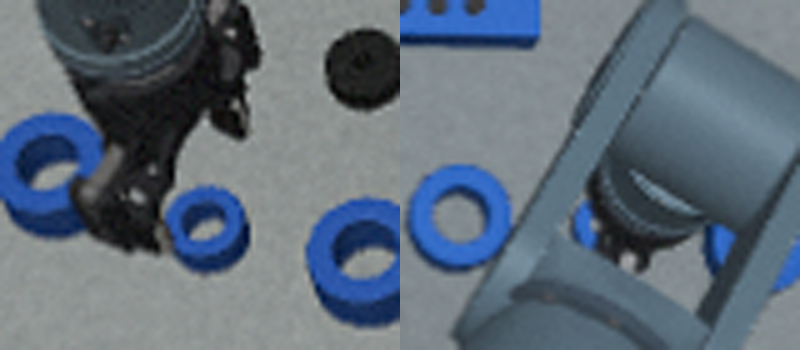

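Scene view: the open fingers straddle the small blue collar at crop (208,228), just above it. The TCP has drifted by about 4 mm, so I'll correct that before going down.

drive_tool:
  deltas:
    - {"slide": [0, 0, 0], "delta_rot": [0, 0, 0], "hand": 0.85}
    - {"slide": [0, 0, 0], "delta_rot": [0, 0, 0], "hand": 0.85}
    - {"slide": [0, 0, 0], "delta_rot": [0, 0, 0], "hand": 0.85}
    - {"slide": [0, 0, 0], "delta_rot": [0, 0, 0], "hand": 0.85}
    - {"slide": [0, 0, 0], "delta_rot": [0, 0, 0], "hand": 0.85}

```text
time_s: 4.05
eef_pos: [0.636, -0.2465, 0.0753]
eef_rot: [0.0, 0.781, 0.625, 0.0]
wrist_force: [-0.3, 0.2, -0.2]
opening: 0.851
```

```bash
python3 - <<'E'
from h import *
p=np.load("p.npy")
plan(np.array([.6362,-.2483,.021]),tgtR(p[2]),4)
c=cam("scene")
# scene silhouette refine of collar
hsv=cv2.cvtColor(c["frame"],cv2.COLOR_RGB2HSV); print(ctrl.get_obs()["eef_pos"],ctrl.get_obs()["eef_rot"])
E
```

```text
t 4.05 rot deg total 0.0 dist mm 54.3
slide [-0.008, 0.003, 0.271] rot [0.0, 0.0, 0.0]
slide [-0.008, 0.003, 0.271] rot [0.0, 0.0, 0.0]
slide [-0.008, 0.003, 0.271] rot [0.0, 0.0, 0.0]
slide [-0.008, 0.003, 0.271] rot [0.0, 0.0, 0.0]
[ 0.63590727 -0.24646668  0.07514084] [8.49414913e-05 7.80572817e-01 6.25064851e-01 4.32149196e-05]
```

drive_tool:
  deltas:
    - {"slide": [-0.02, 0, 0.3], "delta_rot": [0, 0, 0], "hand": 0.85}
    - {"slide": [-0.015, 0, 0.3], "delta_rot": [0, 0, 0], "hand": 0.85}
    - {"slide": [0, 0, 0.25], "delta_rot": [0, 0, 0], "hand": 0.85}
    - {"slide": [0, 0, 0.15], "delta_rot": [0, 0, 0], "hand": 0.85}
    - {"slide": [0, 0, 0.08], "delta_rot": [0, 0, 0], "hand": 0.85}

```text
time_s: 4.72
eef_pos: [0.6352, -0.248, 0.0201]
eef_rot: [-0.0, 0.781, 0.625, -0.0]
wrist_force: [-0.8, -0.2, -0.2]
opening: 0.847
```

drive_tool:
  deltas:
    - {"slide": [0, 0, 0], "delta_rot": [0, 0, 0], "hand": 0.85}
    - {"slide": [0, 0, 0], "delta_rot": [0, 0, 0], "hand": 0.4}
    - {"slide": [0, 0, 0], "delta_rot": [0, 0, 0], "hand": 0.4}
    - {"slide": [0, 0, 0], "delta_rot": [0, 0, 0], "hand": 0.4}
    - {"slide": [0, 0, 0], "delta_rot": [0, 0, 0], "hand": 0.4}

```text
time_s: 5.35
eef_pos: [0.6362, -0.2486, 0.022]
eef_rot: [0.001, 0.781, 0.625, 0.0]
wrist_force: [0.1, -0.2, 5.2]
opening: 0.509
```

drive_tool:
  deltas:
    - {"slide": [0, 0, -0.2], "delta_rot": [0, 0, 0], "hand": 0.3}
    - {"slide": [0, 0, -0.8], "delta_rot": [0, 0, 0], "hand": 0.3}
    - {"slide": [0, 0, -0.9], "delta_rot": [0, 0, 0], "hand": 0.3}
    - {"slide": [0, 0, -0.9], "delta_rot": [0, 0, 0], "hand": 0.3}
    - {"slide": [0, 0, -0.9], "delta_rot": [0, 0, 0], "hand": 0.3}

```text
time_s: 5.98
eef_pos: [0.635, -0.2479, 0.2075]
eef_rot: [-0.0, 0.781, 0.625, -0.0]
wrist_force: [0.1, 0.1, -0.5]
opening: 0.507
```

```bash
python3 - <<'E'
from h import *
p=np.load("p.npy")
print(ctrl.get_obs()["eef_pos"],ctrl.get_obs()["opening"])
top=fw(p,[0,-.07,.138+.020+.045]); print(top)
plan(top,tgtR(p[2],.12),10)
c=cam("scene")
crop(c,130,120,260,260,4,"pics/s4.png")
E
```

```text
[ 0.63502411 -0.24787341  0.20745357] 0.5070876693117766
[0.55367324 0.01866916 0.23354015]
t 5.97 rot deg total 6.8 dist mm 279.9
slide [0.485, -0.275, -0.052] rot [0.0038, -0.0, 0.0]
slide [0.485, -0.276, -0.049] rot [0.0038, -0.0, 0.0]
slide [0.485, -0.276, -0.045] rot [0.0038, -0.0, 0.0]
slide [0.485, -0.277, -0.042] rot [0.0038, -0.0, 0.0]
slide [0.485, -0.278, -0.039] rot [0.0038, -0.0, 0.0]
slide [0.485, -0.278, -0.035] rot [0.0038, -0.0, 0.0]
slide [0.485, -0.278, -0.032] rot [0.0038, -0.0, 0.0]
slide [0.485, -0.279, -0.029] rot [0.0038, -0.0, 0.0]
slide [0.485, -0.279, -0.025] rot [0.0038, -0.0, 0.0]
slide [0.485, -0.279, -0.022] rot [0.0038, -0.0, 0.0]
```

View pics/s4.png

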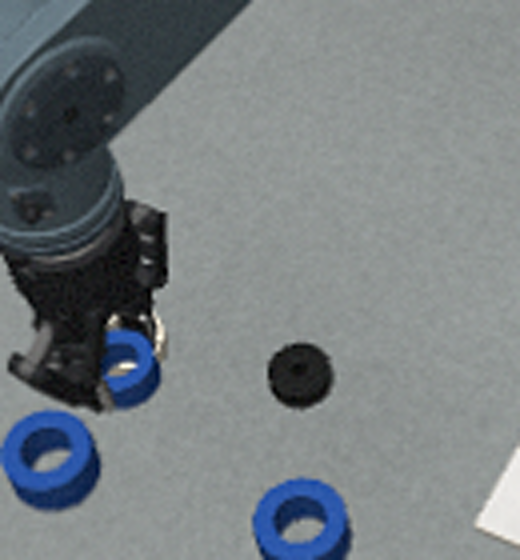

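The collar is held level between the pads at crop (128,365). Now I'll carry it to above the post, tilting with the lean.

drive_tool:
  deltas:
    - {"slide": [0.485, -0.275, -0.055], "delta_rot": [0.0038, 0, 0], "hand": 0.3}
    - {"slide": [0.485, -0.275, -0.05], "delta_rot": [0.0038, 0, 0], "hand": 0.3}
    - {"slide": [0.485, -0.275, -0.045], "delta_rot": [0.0038, 0, 0], "hand": 0.3}
    - {"slide": [0.485, -0.275, -0.04], "delta_rot": [0.0038, 0, 0], "hand": 0.3}
    - {"slide": [0.485, -0.28, -0.04], "delta_rot": [0.0038, 0, 0], "hand": 0.3}

```text
time_s: 6.65
eef_pos: [0.5942, -0.1126, 0.219]
eef_rot: [-0.024, 0.78, 0.625, -0.019]
wrist_force: [0.2, 0.2, -0.5]
opening: 0.509
```

drive_tool:
  deltas:
    - {"slide": [0.485, -0.28, -0.035], "delta_rot": [0.0038, 0, 0], "hand": 0.3}
    - {"slide": [0.485, -0.28, -0.03], "delta_rot": [0.0038, 0, 0], "hand": 0.3}
    - {"slide": [0.485, -0.28, -0.03], "delta_rot": [0.0038, 0, 0], "hand": 0.3}
    - {"slide": [0.485, -0.28, -0.025], "delta_rot": [0.0038, 0, 0], "hand": 0.3}
    - {"slide": [0.485, -0.28, -0.02], "delta_rot": [0.0038, 0, 0], "hand": 0.3}

```text
time_s: 7.28
eef_pos: [0.5532, 0.0203, 0.2322]
eef_rot: [-0.047, 0.779, 0.624, -0.038]
wrist_force: [-0.4, 0.1, -0.9]
opening: 0.512
```

drive_tool:
  deltas:
    - {"slide": [0, 0, 0], "delta_rot": [0, 0, 0], "hand": 0.3}
    - {"slide": [0, 0, 0], "delta_rot": [0, 0, 0], "hand": 0.3}
    - {"slide": [0, 0, 0], "delta_rot": [0, 0, 0], "hand": 0.3}
    - {"slide": [0, 0, 0], "delta_rot": [0, 0, 0], "hand": 0.3}
    - {"slide": [0, 0, 0], "delta_rot": [0, 0, 0], "hand": 0.3}

```text
time_s: 7.9
eef_pos: [0.554, 0.0181, 0.2319]
eef_rot: [-0.047, 0.779, 0.624, -0.037]
wrist_force: [0.6, 0.0, -0.2]
opening: 0.511
```

```bash
python3 - <<'E'
from h import *
p=np.load("p.npy")
top=fw(p,[0,-.07,.138+.022+.01]); 
plan(top,tgtR(p[2],.12),4)
c=cam("scene"); crop(c,230,150,350,270,5,"pics/s5.png")
c=cam("top"); crop(c,220,140,340,230,5,"pics/t5.png")
E
```

```text
t 7.9 rot deg total 0.0 dist mm 31.4
slide [0.002, -0.003, 0.157] rot [0.0, 0.0, -0.0]
slide [0.002, -0.003, 0.157] rot [0.0, 0.0, -0.0]
slide [0.002, -0.003, 0.157] rot [0.0, 0.0, -0.0]
slide [0.002, -0.003, 0.157] rot [0.0, 0.0, -0.0]
```

View pics/s5.png

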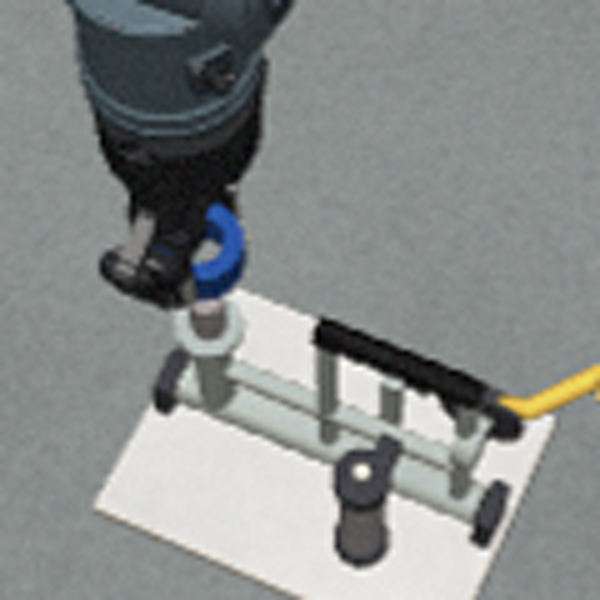

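View pics/t5.png

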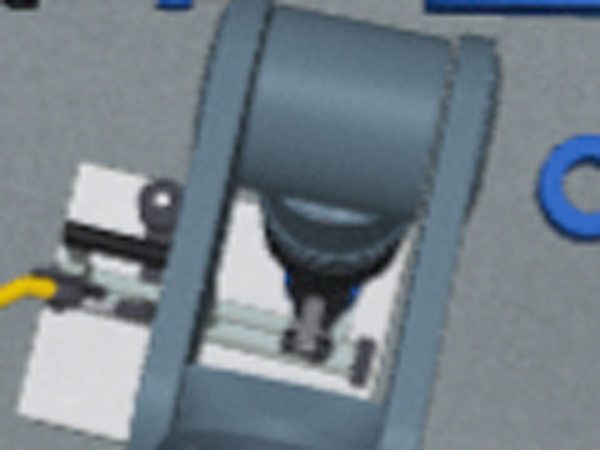

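Collar is above the post in the scene crop (215,255), with the post top at (208,310). I'll overlay the model's prediction to check how they line up.

```bash
python3 - <<'E'
from h import *
p=np.load("p.npy")
o=ctrl.get_obs(); q=o["eef_rot"]; R=Rn.from_quat([q[1],q[2],q[3],q[0]])
c=cam("scene"); s=8; x0,y0=255,180
im=cv2.resize(c["frame"][y0:y0+70,x0:x0+90],None,fx=s,fy=s,interpolation=cv2.INTER_CUBIC)[:,:,::-1].copy()
th=np.linspace(0,2*np.pi,60)
def dr(P,col):
    u=((proj(c,P)-[x0,y0]+.5)*s-.5); cv2.polylines(im,[np.round(u).astype(int)],False,col,1)
for r in(.023,.0125):
  for z in(.022,-.004): dr(R.apply(np.c_[r*np.cos(th),r*np.sin(th),0*th+z])+o["eef_pos"],(0,255,255))
for r,z in((.006,.138),(.01,.134),(.019,.1)):
    dr(np.array([fw(p,[r*np.cos(t),-.07+r*np.sin(t),z]) for t in th]),(0,0,255))
cv2.imwrite("pics/o5.png",im)
E
```

```text
(no output)
```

View pics/o5.png

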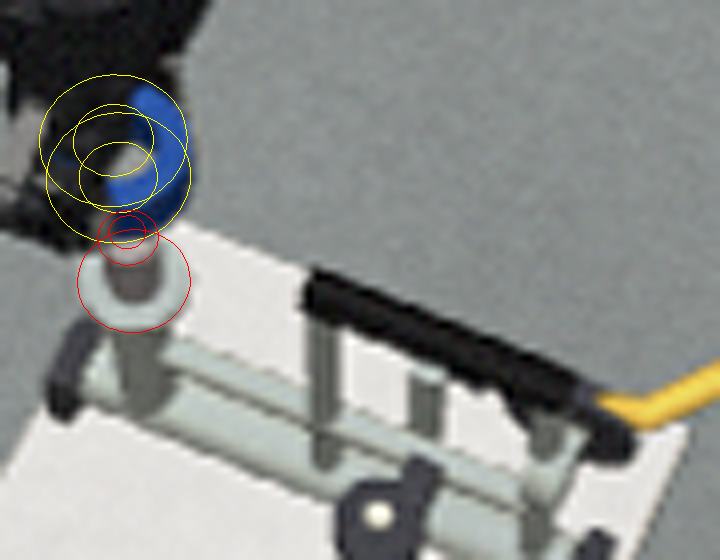

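The overlay agrees within about 1 mm for both collar and post, so I'll lower it gently and watch the force.

drive_tool:
  deltas:
    - {"slide": [0.01, -0.01, 0.2], "delta_rot": [0, 0, 0], "hand": 0.3}
    - {"slide": [0, 0, 0.2], "delta_rot": [0, 0, 0], "hand": 0.3}
    - {"slide": [0, 0, 0.2], "delta_rot": [0, 0, 0], "hand": 0.3}
    - {"slide": [0, 0, 0.1], "delta_rot": [0, 0, 0], "hand": 0.3}
    - {"slide": [0, 0, 0.1], "delta_rot": [0, 0, 0], "hand": 0.3}

```text
time_s: 8.68
eef_pos: [0.5489, 0.0203, 0.1919]
eef_rot: [-0.047, 0.779, 0.624, -0.037]
wrist_force: [0.2, -0.6, -0.8]
opening: 0.508
```

drive_tool:
  deltas:
    - {"slide": [0, 0, 0.06], "delta_rot": [0, 0, 0], "hand": 0.3}
    - {"slide": [0, 0, 0.06], "delta_rot": [0, 0, 0], "hand": 0.3}
    - {"slide": [0, 0, 0.06], "delta_rot": [0, 0, 0], "hand": 0.3}
    - {"slide": [0, 0, 0.06], "delta_rot": [0, 0, 0], "hand": 0.3}
    - {"slide": [0, 0, 0.06], "delta_rot": [0, 0, 0], "hand": 0.3}

```text
time_s: 9.3
eef_pos: [0.5472, 0.0207, 0.1773]
eef_rot: [-0.047, 0.779, 0.624, -0.037]
wrist_force: [-0.1, 0.7, -0.3]
opening: 0.508
```

```bash
python3 - <<'E'
from h import *
p=np.load("p.npy"); o=ctrl.get_obs(); print(o["wrist_force"],o["torque"])
plan(fw(p,[0,-.07,.1+.022]),tgtR(p[2],.12),1)
c=cam("scene"); crop(c,240,150,340,250,6,"pics/s6.png")
E
```

```text
[-0.08124111  0.66216121 -0.28013951] [-0.00973261 -0.09410389 -0.0172917 ]
t 9.3 rot deg total 0.0 dist mm 24.3
slide [-0.01, -0.0, 0.486] rot [0.0002, 0.0, 0.0001]
```

View pics/s6.png

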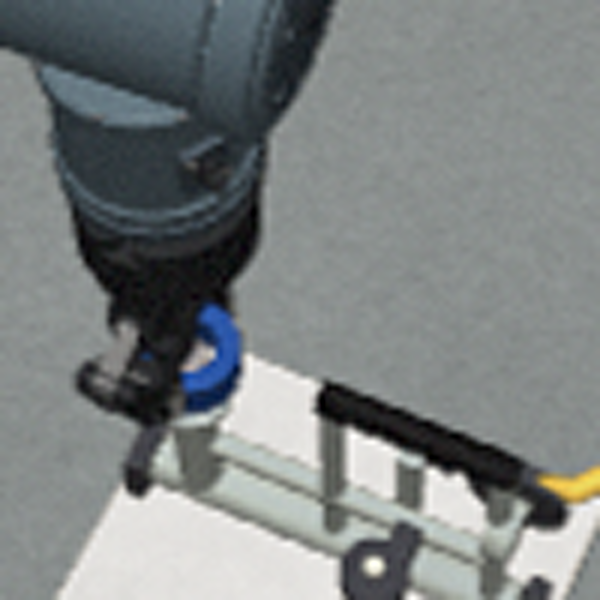

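The post is inside the bore at (205,350) and there is no contact force, so it goes the rest of the way down.

drive_tool:
  deltas:
    - {"slide": [0, 0, 0.08], "delta_rot": [0, 0, 0], "hand": 0.3}
    - {"slide": [0, 0, 0.08], "delta_rot": [0, 0, 0], "hand": 0.3}
    - {"slide": [0, 0, 0.08], "delta_rot": [0, 0, 0], "hand": 0.3}
    - {"slide": [0, 0, 0.08], "delta_rot": [0, 0, 0], "hand": 0.3}
    - {"slide": [0, 0, 0.06], "delta_rot": [0, 0, 0], "hand": 0.3}

```text
time_s: 9.98
eef_pos: [0.5448, 0.0212, 0.1582]
eef_rot: [-0.047, 0.779, 0.624, -0.037]
wrist_force: [-0.3, 0.2, -1.0]
opening: 0.51
```

drive_tool:
  deltas:
    - {"slide": [0, 0, 0.04], "delta_rot": [0, 0, 0], "hand": 0.3}
    - {"slide": [0, 0, 0.03], "delta_rot": [0, 0, 0], "hand": 0.3}
    - {"slide": [0, 0, 0.02], "delta_rot": [0, 0, 0], "hand": 0.3}
    - {"slide": [0, 0, 0], "delta_rot": [0, 0, 0], "hand": 0.3}
    - {"slide": [0, 0, 0], "delta_rot": [0, 0, 0], "hand": 0.3}

```text
time_s: 10.6
eef_pos: [0.5445, 0.0212, 0.1542]
eef_rot: [-0.046, 0.779, 0.624, -0.037]
wrist_force: [0.2, 0.3, -1.2]
opening: 0.509
```

drive_tool:
  deltas:
    - {"slide": [0, 0, 0.02], "delta_rot": [0, 0, 0], "hand": 0.3}
    - {"slide": [0, 0, 0.02], "delta_rot": [0, 0, 0], "hand": 0.3}
    - {"slide": [0, 0, 0.01], "delta_rot": [0, 0, 0], "hand": 0.3}
    - {"slide": [0, 0, 0], "delta_rot": [0, 0, 0], "hand": 0.3}
    - {"slide": [0, 0, 0], "delta_rot": [0, 0, 0], "hand": 0.3}

```text
time_s: 11.22
eef_pos: [0.5444, 0.0212, 0.153]
eef_rot: [-0.046, 0.779, 0.624, -0.037]
wrist_force: [-2.9, 0.1, 8.6]
opening: 0.509
```

Contact at 8.6 N, at the height I predicted. Releasing, then backing off along the tool axis.

drive_tool:
  deltas:
    - {"slide": [0, 0, 0], "delta_rot": [0, 0, 0], "hand": 0.9}
    - {"slide": [0, 0, 0], "delta_rot": [0, 0, 0], "hand": 0.9}
    - {"slide": [0, 0, 0], "delta_rot": [0, 0, 0], "hand": 0.9}
    - {"slide": [0, 0, -0.1], "delta_rot": [0, 0, 0], "hand": 0.9}
    - {"slide": [0, 0, -0.3], "delta_rot": [0, 0, 0], "hand": 0.9}

```text
time_s: 11.85
eef_pos: [0.5459, 0.0209, 0.1714]
eef_rot: [-0.047, 0.779, 0.624, -0.038]
wrist_force: [0.5, -0.0, 0.7]
opening: 0.9
```

drive_tool:
  deltas:
    - {"slide": [0, 0, -0.6], "delta_rot": [0, 0, 0], "hand": 0.9}
    - {"slide": [0, 0, -0.6], "delta_rot": [0, 0, 0], "hand": 0.9}
    - {"slide": [0, 0, -0.6], "delta_rot": [0, 0, 0], "hand": 0.9}
    - {"slide": [0, 0, -0.2], "delta_rot": [0, 0, 0], "hand": 0.9}
    - {"slide": [0, 0, 0], "delta_rot": [0, 0, 0], "hand": 0.9}

```text
time_s: 12.48
eef_pos: [0.5584, 0.0181, 0.2714]
eef_rot: [-0.046, 0.779, 0.624, -0.037]
wrist_force: [-0.5, 0.8, -0.1]
opening: 0.904
```

```bash
python3 - <<'E'
from h import *
p=np.load("p.npy"); 
c=cam("scene"); crop(c,240,150,380,270,5,"pics/s7.png")
# waypoint beside kickstand: above tab, tool vertical
t=fw(p,TAB); print(t)
plan(np.array([t[0],t[1],.26]),tgtR(p[2],0),8)
E
```

```text
[0.54277335 0.24647206 0.16639663]
t 12.53 rot deg total 6.9 dist mm 229.0
slide [0.549, -0.157, 0.045] rot [-0.0048, 0.0, 0.0]
slide [0.549, -0.158, 0.042] rot [-0.0048, 0.0, 0.0]
slide [0.549, -0.158, 0.04] rot [-0.0048, 0.0, 0.0]
slide [0.549, -0.159, 0.038] rot [-0.0048, 0.0, 0.0]
slide [0.549, -0.16, 0.035] rot [-0.0048, 0.0, 0.0]
slide [0.549, -0.16, 0.033] rot [-0.0048, 0.0, 0.0]
slide [0.549, -0.161, 0.03] rot [-0.0048, 0.0, 0.0]
slide [0.549, -0.161, 0.028] rot [-0.0048, 0.0, 0.0]
```

View pics/s7.png

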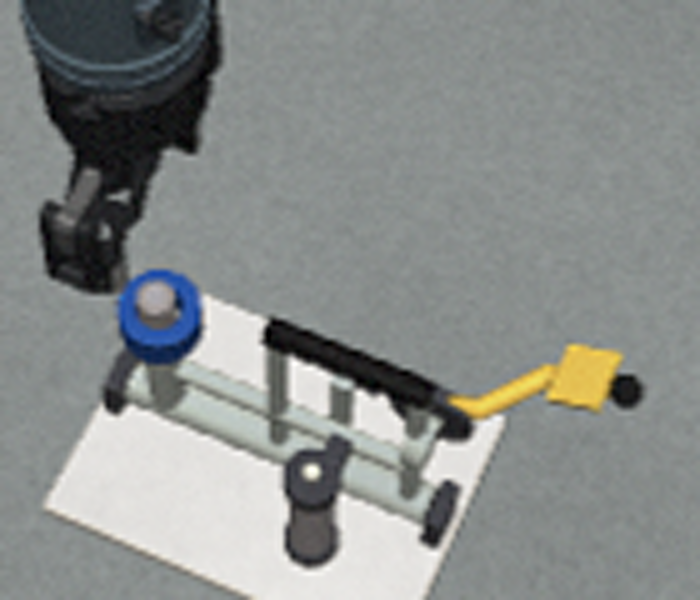

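The collar is seated on the shoulder: at crop (160,318) the post shows through it. Now the kickstand. I'll keep the tilt, shut the hand and move along the frame's axes to above the tab.

drive_tool:
  deltas:
    - {"slide": [0.75, -0.17, 0], "delta_rot": [0, 0, 0], "hand": 0}
    - {"slide": [0.75, -0.17, 0], "delta_rot": [0, 0, 0], "hand": 0}
    - {"slide": [0.75, -0.17, 0], "delta_rot": [0, 0, 0], "hand": 0}
    - {"slide": [0.75, -0.17, 0], "delta_rot": [0, 0, 0], "hand": 0}
    - {"slide": [0.75, -0.17, 0], "delta_rot": [0, 0, 0], "hand": 0}

```text
time_s: 13.15
eef_pos: [0.5569, 0.2115, 0.2739]
eef_rot: [-0.047, 0.779, 0.624, -0.039]
wrist_force: [0.1, -0.2, 0.0]
opening: 0.001
```

drive_tool:
  deltas:
    - {"slide": [0.75, -0.2, 0.2], "delta_rot": [0, 0, 0], "hand": 0}
    - {"slide": [0, 0, 0.4], "delta_rot": [0, 0, 0], "hand": 0}
    - {"slide": [0, 0, 0.2], "delta_rot": [0, 0, 0], "hand": 0}
    - {"slide": [0, 0, 0], "delta_rot": [0, 0, 0], "hand": 0}
    - {"slide": [0, 0, 0], "delta_rot": [0, 0, 0], "hand": 0}

```text
time_s: 13.78
eef_pos: [0.5523, 0.2493, 0.2377]
eef_rot: [-0.046, 0.78, 0.623, -0.037]
wrist_force: [-1.0, -0.3, -0.1]
opening: 0.0
```

```bash
cat >> h.py <<'E'
def infr(p,X,lean=0.):
    S,F,o,h=frameT(p,lean); return F.inv().apply(np.array(X)-h)
E
python3 - <<'E'
from h import *
p=np.load("p.npy"); o=ctrl.get_obs(); print(1e3*infr(p,o["eef_pos"]),o["wrist_force"],o["opening"])
plan(fw(p,[-.052,.154,.129+.019+.01]),tgtR(p[2],.12),1)
c=cam("scene"); crop(c,260,140,400,260,5,"pics/s8.png")
E
```

```text
[-51.96580777 154.74105948 200.87931732] [-1.00470619 -0.27375109 -0.06190057] 7.172193001475587e-05
t 13.78 rot deg total 0.1 dist mm 42.9
slide [-0.015, -0.002, 0.858] rot [0.0004, -0.0001, -0.0004]
```

View pics/s8.png

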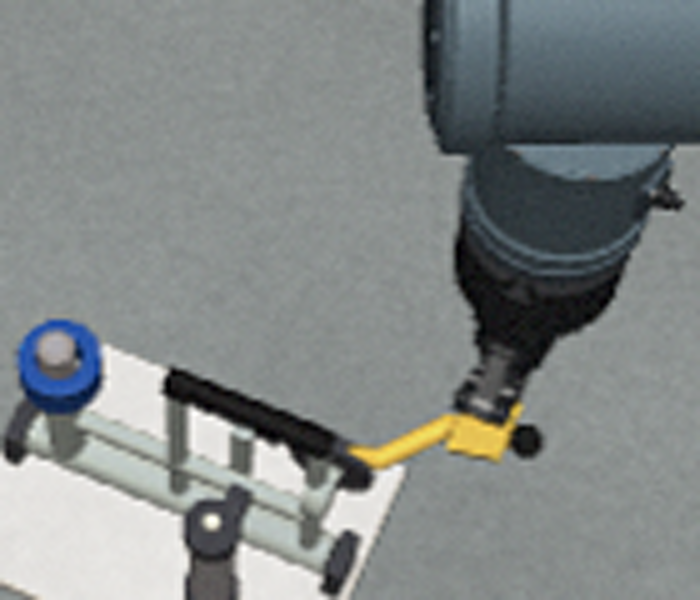

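The shut fingertips are lined up over the yellow tab at (485,435). Approaching and pushing down.

drive_tool:
  deltas:
    - {"slide": [0, 0, 0.5], "delta_rot": [0, 0, 0], "hand": 0}
    - {"slide": [0, 0, 0.3], "delta_rot": [0, 0, 0], "hand": 0}
    - {"slide": [0, 0, 0.2], "delta_rot": [0, 0, 0], "hand": 0}
    - {"slide": [0, 0, 0.2], "delta_rot": [0, 0, 0], "hand": 0}
    - {"slide": [0, 0, 0.2], "delta_rot": [0, 0, 0], "hand": 0}

```text
time_s: 14.45
eef_pos: [0.5445, 0.2524, 0.1684]
eef_rot: [-0.046, 0.779, 0.624, -0.036]
wrist_force: [1.1, 1.4, 3.4]
opening: 0.001
```

drive_tool:
  deltas:
    - {"slide": [0, 0, 0.2], "delta_rot": [0, 0, 0], "hand": 0}
    - {"slide": [0, 0, 0.2], "delta_rot": [0, 0, 0], "hand": 0}
    - {"slide": [0, 0, 0.2], "delta_rot": [0, 0, 0], "hand": 0}
    - {"slide": [0, 0, 0.2], "delta_rot": [0, 0, 0], "hand": 0}
    - {"slide": [0, 0, 0.2], "delta_rot": [0, 0, 0], "hand": 0}

```text
time_s: 15.08
eef_pos: [0.5369, 0.2529, 0.1167]
eef_rot: [-0.047, 0.779, 0.624, -0.038]
wrist_force: [-0.5, -0.0, 0.2]
opening: 0.0
```

```bash
python3 - <<'E'
from h import *
p=np.load("p.npy"); o=ctrl.get_obs(); print(1e3*infr(p,o["eef_pos"]),o["wrist_force"],o["opening"])
c=cam("scene"); crop(c,260,140,400,260,5,"pics/s9.png")
E
```

```text
[-53.12683592 154.88821972  78.89065401] [-0.52261924 -0.0451388   0.22743706] 5.129384104564694e-05
```

View pics/s9.png

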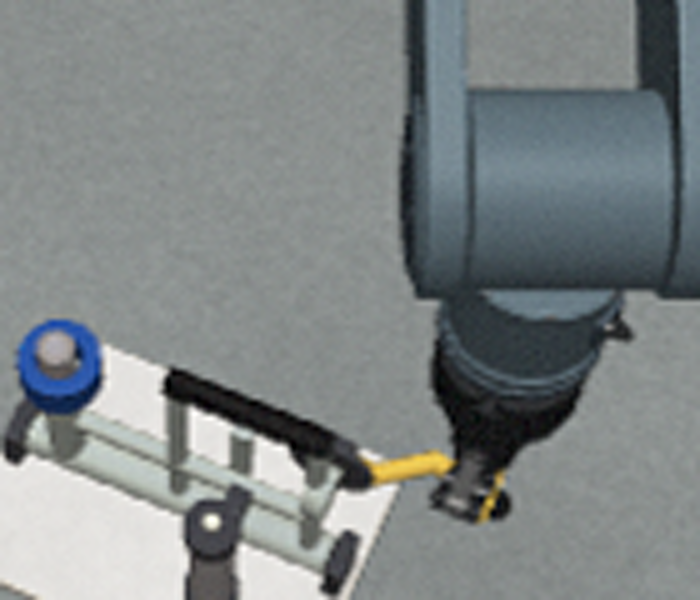

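Leg now sits well below level and the push force is about 0, so it is near the toggle point. I'll keep pushing past it.

drive_tool:
  deltas:
    - {"slide": [0, 0, 0.2], "delta_rot": [0, 0, 0], "hand": 0}
    - {"slide": [0, 0, 0.2], "delta_rot": [0, 0, 0], "hand": 0}
    - {"slide": [0, 0, 0.15], "delta_rot": [0, 0, 0], "hand": 0}
    - {"slide": [0, 0, 0], "delta_rot": [0, 0, 0], "hand": 0}
    - {"slide": [0, 0, 0], "delta_rot": [0, 0, 0], "hand": 0}

```text
time_s: 15.75
eef_pos: [0.5348, 0.2541, 0.0911]
eef_rot: [-0.046, 0.779, 0.624, -0.037]
wrist_force: [0.6, -0.5, 0.7]
opening: 0.001
```

```bash
python3 - <<'E'
from h import *
p=np.load("p.npy"); o=ctrl.get_obs(); print(1e3*infr(p,o["eef_pos"]),o["wrist_force"],o["opening"])
c=cam("scene"); crop(c,260,140,400,260,5,"pics/s10.png")
E
```

```text
[-52.31593213 155.60371068  53.20756965] [ 0.62599808 -0.51652852  0.68019598] 0.0009706294929933736
```

View pics/s10.png

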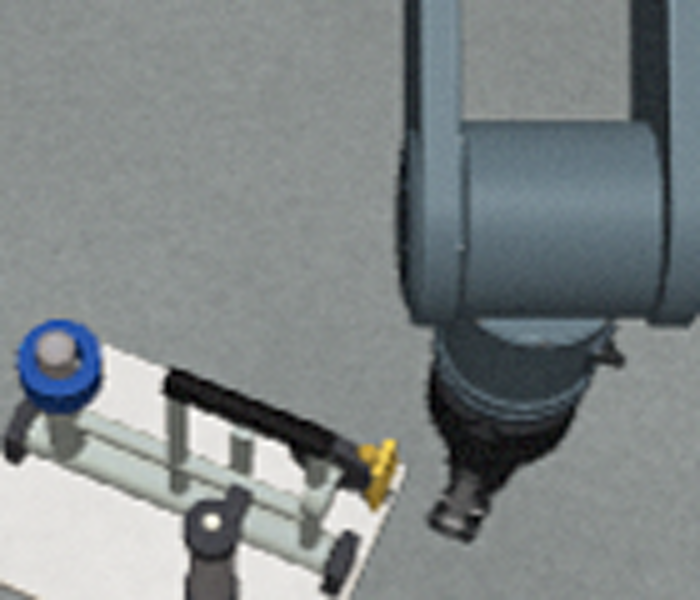

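The kickstand has snapped down: tab at (380,475), against the stand. Next I'll rise and move over to the grip bar.

drive_tool:
  deltas:
    - {"slide": [0, 0, -0.7], "delta_rot": [0, 0, 0], "hand": 0}
    - {"slide": [0, 0, -0.8], "delta_rot": [0, 0, 0], "hand": 0}
    - {"slide": [0, 0, -0.8], "delta_rot": [0, 0, 0], "hand": 0}
    - {"slide": [0, 0, -0.8], "delta_rot": [0, 0, 0], "hand": 0}
    - {"slide": [0, 0, -0.4], "delta_rot": [0, 0, 0], "hand": 0.7}

```text
time_s: 16.42
eef_pos: [0.5561, 0.2496, 0.2677]
eef_rot: [-0.046, 0.779, 0.624, -0.035]
wrist_force: [0.1, 0.3, 0.0]
opening: 0.197
```

drive_tool:
  deltas:
    - {"slide": [-0.6, 0.27, 0], "delta_rot": [0, 0, 0], "hand": 0.7}
    - {"slide": [-0.6, 0.27, 0], "delta_rot": [0, 0, 0], "hand": 0.7}
    - {"slide": [-0.6, 0.27, 0], "delta_rot": [0, 0, 0], "hand": 0.7}
    - {"slide": [-0.5, 0.23, 0], "delta_rot": [0, 0, 0], "hand": 0.7}
    - {"slide": [0, 0, 0], "delta_rot": [0, 0, 0], "hand": 0.7}

```text
time_s: 17.05
eef_pos: [0.5802, 0.1243, 0.2574]
eef_rot: [-0.047, 0.78, 0.623, -0.038]
wrist_force: [0.4, -0.0, -0.1]
opening: 0.701
```

```bash
python3 - <<'E'
from h import *
p=np.load("p.npy"); o=ctrl.get_obs(); print(1e3*infr(p,o["eef_pos"]),o["wrist_force"],o["opening"])
plan(fw(p,[0,.04,.150]),tgtR(p[2],.12),1)
c=cam("scene"); crop(c,240,130,380,260,5,"pics/s11.png")
th=1.83-np.radians(25); a=-th
T=np.array([-52,83+78*np.cos(a)-9*np.sin(a),88+78*np.sin(a)+9*np.cos(a)])/1e3
ft=np.array([-52,83+100*np.cos(a),88+100*np.sin(a)])/1e3
u=proj(c,[fw(p,T),fw(p,ft)]); print("pred tab,foot crop px",(u-[240,130])*5)
E
```

```text
[-1.43822593e-01  3.88338368e+01  2.27047220e+02] [ 0.37884655 -0.02836277 -0.06349026] 0.7010102493972356
t 17.05 rot deg total 0.2 dist mm 77.1
slide [0.024, 0.004, 1.541] rot [-0.0002, 0.0001, -0.0008]
pred tab,foot crop px [[484.63751086 525.74897034]
 [473.69077029 537.79168716]]
```

View pics/s11.png

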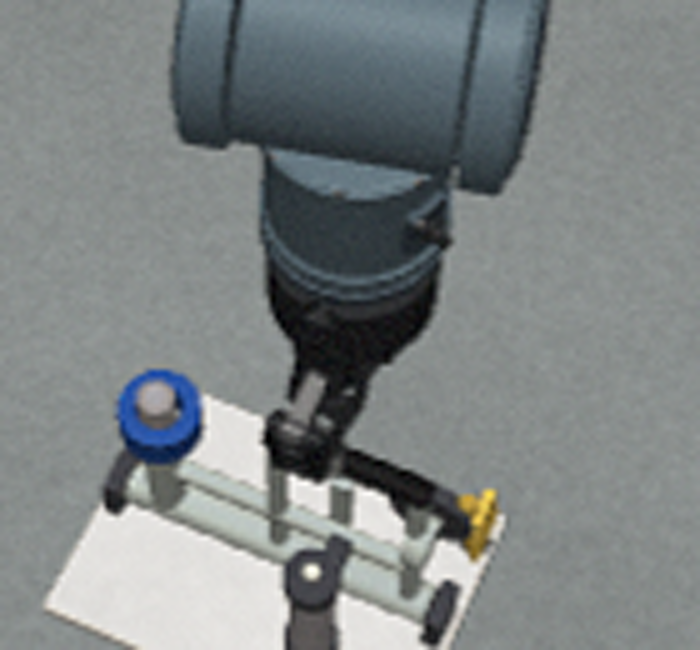

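The tab is at (483,522) and the model for fully down says (485,526), so the kickstand is fully down. Descending onto the bar.

drive_tool:
  deltas:
    - {"slide": [0.02, 0, 0.5], "delta_rot": [0, 0, 0], "hand": 0.7}
    - {"slide": [0, 0, 0.4], "delta_rot": [0, 0, 0], "hand": 0.7}
    - {"slide": [0, 0, 0.35], "delta_rot": [0, 0, 0], "hand": 0.7}
    - {"slide": [0, 0, 0.25], "delta_rot": [0, 0, 0], "hand": 0.7}
    - {"slide": [0, 0, 0.05], "delta_rot": [0, 0, 0], "hand": 0.7}

```text
time_s: 17.73
eef_pos: [0.5708, 0.1293, 0.1805]
eef_rot: [-0.047, 0.779, 0.624, -0.038]
wrist_force: [0.7, 0.2, 0.5]
opening: 0.702
```

drive_tool:
  deltas:
    - {"slide": [0, 0, 0], "delta_rot": [0, 0, 0], "hand": 0.7}
    - {"slide": [0, 0, 0], "delta_rot": [0, 0, 0], "hand": 0.4}
    - {"slide": [0, 0, 0], "delta_rot": [0, 0, 0], "hand": 0}
    - {"slide": [0, 0, 0], "delta_rot": [0, 0, 0], "hand": 0}
    - {"slide": [0, 0, 0], "delta_rot": [0, 0, 0], "hand": 0}

```text
time_s: 18.35
eef_pos: [0.5716, 0.1289, 0.1821]
eef_rot: [-0.046, 0.779, 0.624, -0.037]
wrist_force: [-2.4, -0.6, 4.8]
opening: 0.166
```

```bash
python3 - <<'E'
from h import *
p=np.load("p.npy"); o=ctrl.get_obs(); print(1e3*infr(p,o["eef_pos"]),o["wrist_force"],o["opening"])
# move: rotate about hinge by -0.12 about frame y from present pose
q=o["eef_rot"]; R0=Rn.from_quat([q[1],q[2],q[3],q[0]]); S,F,oo,h=frameT(p)
ax=S.apply([0,1,0]); D=Rn.from_rotvec(-.12*ax)
plan(D.apply(o["eef_pos"]-h)+h, D*R0, 10)
c=cam("scene"); crop(c,240,130,380,260,5,"pics/s12.png")
E
```

```text
[ -0.45112091  41.50792325 151.16602803] [-2.35360623 -0.570958    4.75896215] 0.1661720177533837
t 18.35 rot deg total 6.9 dist mm 18.1
slide [0.0, -0.036, 0.002] rot [-0.0038, -0.0, -0.0]
slide [0.0, -0.036, 0.002] rot [-0.0038, -0.0, -0.0]
slide [0.0, -0.036, 0.001] rot [-0.0038, -0.0, -0.0]
slide [0.0, -0.036, 0.001] rot [-0.0038, -0.0, -0.0]
slide [0.0, -0.036, 0.0] rot [-0.0038, -0.0, -0.0]
slide [0.0, -0.036, 0.0] rot [-0.0038, -0.0, -0.0]
slide [0.0, -0.036, -0.0] rot [-0.0038, -0.0, -0.0]
slide [0.0, -0.036, -0.001] rot [-0.0038, -0.0, -0.0]
slide [0.0, -0.036, -0.001] rot [-0.0038, -0.0, -0.0]
slide [0.0, -0.036, -0.002] rot [-0.0038, -0.0, -0.0]
```

View pics/s12.png

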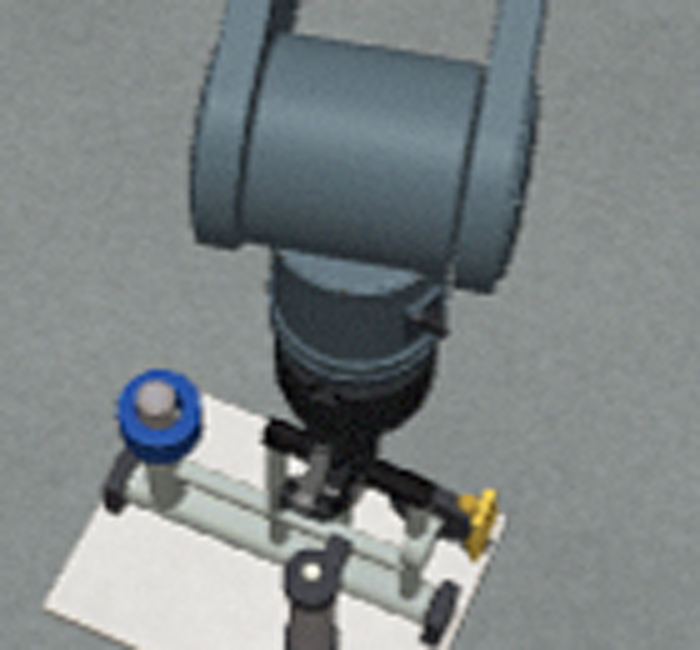

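Bar gripped in the middle at crop (325,480), with the opening at 0.166 (about 14 mm). Now I'll raise the frame along the arc about the hinge.

drive_tool:
  deltas:
    - {"slide": [0, -0.036, 0], "delta_rot": [-0.0038, 0, 0], "hand": 0}
    - {"slide": [0, -0.036, 0], "delta_rot": [-0.0038, 0, 0], "hand": 0}
    - {"slide": [0, -0.036, 0], "delta_rot": [-0.0038, 0, 0], "hand": 0}
    - {"slide": [0, -0.036, 0], "delta_rot": [-0.0038, 0, 0], "hand": 0}
    - {"slide": [0, -0.036, 0], "delta_rot": [-0.0038, 0, 0], "hand": 0}

```text
time_s: 19.02
eef_pos: [0.5631, 0.1309, 0.1829]
eef_rot: [-0.022, 0.78, 0.625, -0.018]
wrist_force: [1.3, -1.2, 5.3]
opening: 0.162
```

drive_tool:
  deltas:
    - {"slide": [0, -0.036, 0], "delta_rot": [-0.0038, 0, 0], "hand": 0}
    - {"slide": [0, -0.036, 0], "delta_rot": [-0.0038, 0, 0], "hand": 0}
    - {"slide": [0, -0.036, 0], "delta_rot": [-0.0038, 0, 0], "hand": 0}
    - {"slide": [0, -0.036, 0], "delta_rot": [-0.0038, 0, 0], "hand": 0}
    - {"slide": [0, -0.036, 0], "delta_rot": [-0.0038, 0, 0], "hand": 0}

```text
time_s: 19.65
eef_pos: [0.5542, 0.1329, 0.1832]
eef_rot: [0.001, 0.781, 0.625, 0.001]
wrist_force: [0.4, -0.3, 5.6]
opening: 0.165
```

drive_tool:
  deltas:
    - {"slide": [0, 0, 0], "delta_rot": [0, 0, 0], "hand": 0}
    - {"slide": [0, 0, 0], "delta_rot": [0, 0, 0], "hand": 0}
    - {"slide": [0, 0, 0], "delta_rot": [0, 0, 0], "hand": 0}
    - {"slide": [0, 0, 0], "delta_rot": [0, 0, 0], "hand": 0}
    - {"slide": [0, 0, 0], "delta_rot": [0, 0, 0], "hand": 0}

```text
time_s: 20.27
eef_pos: [0.5541, 0.1329, 0.1832]
eef_rot: [0.001, 0.781, 0.625, 0.001]
wrist_force: [-0.1, -0.8, 6.5]
opening: 0.166
```

```bash
cat > chk.py <<'E'
from h import *
from scipy.optimize import least_squares
import sys
p=np.load("p.npy"); o=ctrl.get_obs(); print(1e3*infr(p,o["eef_pos"],.12),o["wrist_force"],o["opening"],o["eef_rot"])
c=cam("scene"); x0,y0,s=255,170,7
im=cv2.resize(c["frame"][y0:y0+85,x0:x0+110],None,fx=s,fy=s,interpolation=cv2.INTER_CUBIC)[:,:,::-1].copy()
th=np.linspace(0,2*np.pi,60)
for L,col in((.12,(0,255,0)),(0.08,(0,0,255))):
    def dr(P):
        u=((proj(c,P)-[x0,y0]+.5)*s-.5); cv2.polylines(im,[np.round(u).astype(int)],False,col,1)
    for r,z in((.006,.138),(.023,.126)): dr(np.array([fw(p,[r*np.cos(t),-.07+r*np.sin(t),z],L) for t in th]))
    dr(np.array([fw(p,[.045+.016*np.cos(t),.04+.016*np.sin(t),.104],L) for t in th]))
cv2.imwrite(sys.argv[1],im)
E
python3 chk.py pics/s13.png
```

```text
[ -0.30374688  41.56752077 151.19689472] [-0.08355996 -0.75694261  6.48657107] 0.16584015440061955 [5.07258096e-04 7.80521894e-01 6.25128031e-01 5.10957446e-04]
```

View pics/s13.png

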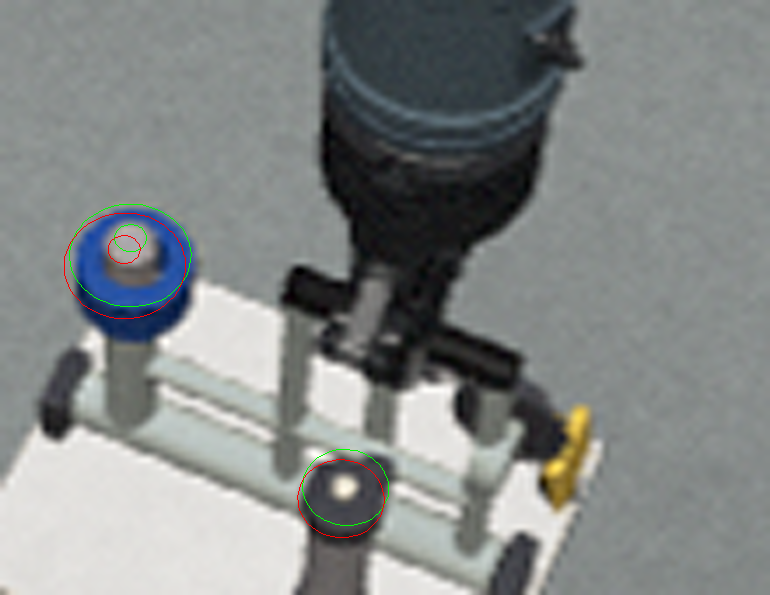

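```bash
python3 - <<'E'
from h import *; import pickle
p=np.load("p.npy"); d=pickle.load(open("c0.pkl","rb"))["scene"]; c=cam("scene")
def dot(f,u):
    x,y=np.round(u).astype(int); g=f[y-4:y+5,x-4:x+5].astype(float).mean(2); g=np.clip(g-120,0,None)
    Y,X=np.mgrid[y-4:y+5,x-4:x+5]; return np.array([(g*X).sum(),(g*Y).sum()])/g.sum()
P=[.045,.04,.104]
a=dot(d["frame"],proj(d,fw(p,P))[0]); b=dot(c["frame"],proj(c,fw(p,P,.12))[0])
print(a,b,"meas shift",b-a)
for L in(.1,.11,.12,.13,.14): print(L,proj(c,fw(p,P,L))[0]-proj(d,fw(p,P))[0])
t=cam("top"); crop(t,180,140,330,250,5,"pics/t14.png")
E
```

```text
[301.67260096 243.57881025] [303.0150613  237.95656743] meas shift [ 1.34246034 -5.62224282]
0.1 [ 1.65578992 -4.03711873]
0.11 [ 1.82434481 -4.43911136]
0.12 [ 1.99335488 -4.84058585]
0.13 [ 2.16279843 -5.2414911 ]
0.14 [ 2.33265372 -5.64177612]
```

View pics/t14.png

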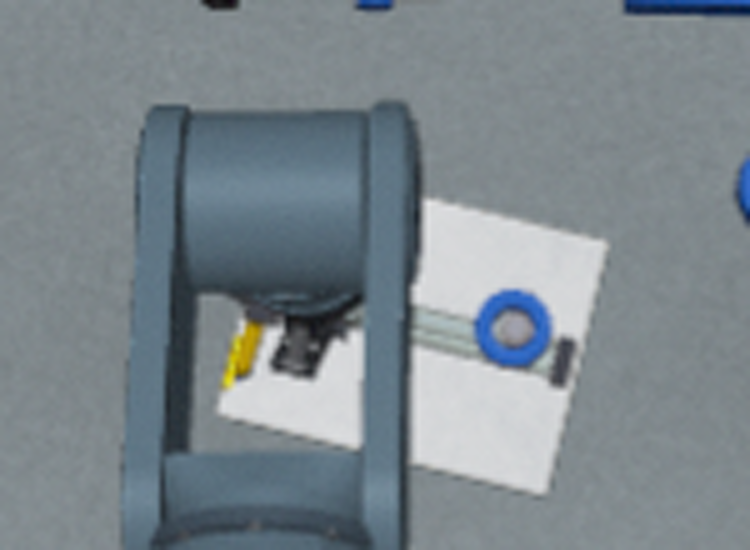

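```bash
python3 - <<'E'
from h import *; import pickle
p=np.load("p.npy"); D=pickle.load(open("c0.pkl","rb"))
def dot(f,u,thr,r=3):
    x,y=np.round(u).astype(int); g=f[y-r:y+r+1,x-r:x+r+1].astype(float).mean(2)
    i=np.unravel_index(g.argmax(),g.shape); x,y=x-r+i[1],y-r+i[0]
    g=np.clip(f[y-2:y+3,x-2:x+3].astype(float).mean(2)-thr,0,None); print(g.round().astype(int).tolist())
    Y,X=np.mgrid[y-2:y+3,x-2:x+3]; return np.array([(g*X).sum(),(g*Y).sum()])/g.sum()
c=cam("scene");d=D["scene"]
a=dot(d["frame"],(302,244),100); b=dot(c["frame"],(303.6,239),100)
print("meas shift",b-a)
o=ctrl.get_obs();print(o["wrist_force"],o["torque"])
t=cam("top");P=[0,-.07,.138]
def post(f,u):
    x,y=np.round(u).astype(int);return f[y-5:y+6,x-5:x+6].mean(2).round().astype(int)
print("pred top post shift .12",proj(t,fw(p,P,.12))[0]-proj(t,fw(p,P,0))[0], proj(t,fw(p,P,.12))[0])
h=cv2.cvtColor(t["frame"],cv2.COLOR_RGB2HSV); x,y=283,205
w=h[y-9:y+10,x-9:x+10]; m=(w[...,1]<90)
# bore region: nonblue connected to centre
n,l=cv2.connectedComponents(m.astype(np.uint8)); k=l[9,9]; Y,X=np.where(l==k); print("post/bore centroid",X.mean()+x-9,Y.mean()+y-9,len(X))
E
```

```text
[[0, 0, 7, 0, 0], [9, 103, 139, 83, 0], [32, 115, 142, 112, 0], [0, 57, 91, 45, 0], [0, 0, 0, 0, 0]]
[[0, 0, 0, 0, 0], [13, 84, 100, 45, 0], [29, 120, 139, 110, 0], [20, 105, 119, 47, 0], [0, 1, 11, 0, 0]]
meas shift [ 1.87925534 -4.75827058]
[0.68009042 0.39864407 6.06692582] [-0.08521393  0.05905622 -0.03813302]
pred top post shift .12 [-1.35029776  5.43173096] [282.29065974 205.08369013]
post/bore centroid 282.0833333333333 205.02083333333334 48
```

The lean measures about 0.118 rad from the image and about 0.12 from the arm's motion. One last check that the bystanders haven't moved, then I'll hand in.

```bash
python3 - <<'E'
from h import *; import pickle
D=pickle.load(open("c0.pkl","rb")); c=cam("scene")
df=cv2.absdiff(D["scene"]["frame"],c["frame"]).max(2); m=(cv2.blur(df,(3,3))>40).astype(np.uint8)
n,l,s,ce=cv2.connectedComponentsWithStats(m)
for i in range(1,n):
    if s[i,4]>15: print(s[i],ce[i].round())
cv2.imwrite("pics/end.png",c["frame"][:,:,::-1]); o=ctrl.get_obs(); print(o["time_s"],o["wrist_force"],o["opening"])
E
```

```text
[ 290    0  128  252 8816] [346. 106.]
[ 437    0  116  149 7963] [493.  58.]
[268   7  18  21 230] [276.  16.]
[269  47  14  15 134] [277.  53.]
[297  51  27  67 570] [307.  82.]
[265 200  19  23 295] [274. 211.]
[276 223  18  10  43] [285. 228.]
[165 237  18  18 242] [173. 246.]
[298 261   8   3  18] [302. 262.]
20.575 [ 0.39145468 -1.93233168  5.592474  ] 0.1624306302048261
```

View pics/end.png

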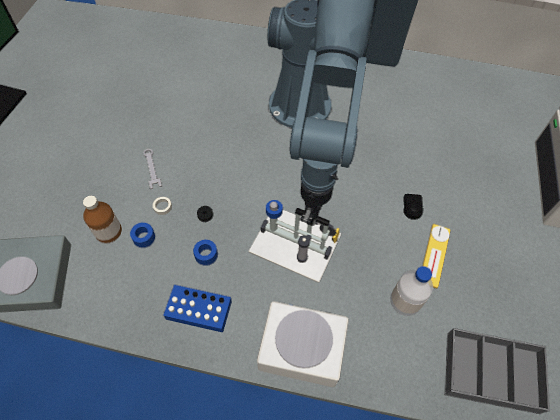

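The picture shows the collar on the post (274,211), the tab down (336,234) and the bar held. Only the arm, the stand and the collar's old spot (173,246) changed; the bystanders are where they were.

```bash
python3 -c "
from bench import ctrl
print(ctrl.hand_in())"
```

```text
the job is handed in; nothing more can be done
None
```

I put the smallest blue ring (the collar) on the post's shoulder and let go of it. I then pushed the kickstand past centre until it snapped down, gripped the black bar and brought the frame upright. The job was handed in at about 20.6 s with the bar still held.

**Last checks:**
- **Collar:** it touched the shoulder with 8.6 N at the predicted height. In the pictures it still sits there with the post through its bore.
- **Kickstand:** the tab was within about 1 pixel of where it should be when fully down. That check came before I lifted the frame; afterwards I could only see that it was still down.
- **Frame:** the lean came out at 0.113–0.118 rad from the image (within pixel noise) and about 0.12 rad from the arm's motion; the target is 0.12.
- **Force while holding:** the arm presses down on the bar with about 6 N. The sideways force read near zero, although 1 to 3 N was expected. I think the clamped fingers hold the frame by moment, but I did not confirm that.
- **Other things on the bench:** none had moved in the final scene picture.

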